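# Moisture check on a cedar board

### The arm

A 7-joint arm with a two-finger parallel gripper is mounted at the origin on the work surface. World frame = base frame: x ahead of the robot, y to its left, z up, the work surface at z = 0. Lengths are in mm, angles in rad, forces in N, time in s.
With the tool pointing down it reaches from about 400 to 850 mm from the base axis. Payload 6.9 kg.
Tool frame: the origin (TCP) lies at the very end of the fingers, on their centre line; the grasp point (between the pads) lies 19 mm behind it; z points along the fingers, y is the line along which they close (so a half turn about z gives the same grasp; the last joint's range is limited). The gripper opens to 85 mm and grips with 20 to 120 N. Pads are 22 mm wide; open, the fingers measure 114 mm over their backs; the gripper's body (76 mm by 85 mm) begins 54 mm behind the grasp point. The pads swing forward as they close: fully open they stand 13 mm farther back than shut.
Start: joints at [0.105, 0.507, -0.238, 1.5, 0.126, 1.149, -0.155], TCP at [624.989, -0.025, 231.275] pointing down, gripper open.
Joint ranges: [-3.08, 3.08], [-0.24, 2.05], [-1.43, 1.35], [0, 2.5], [-1.52, 4.66], [0.17, 1.96], [-2.89, 2.89]. Speed limits (rad/s): [2.39, 2.39, 3.14, 3.14, 3.14, 3.14, 3.14].

### API

Orientations are given as a unit quaternion [x, y, z, w].
In Python, from plant import robot gives the robot as it stands.
- The arm moves only by the shell command python3 -m inch 'ROWS' [OPENING]. ROWS is text: rows parted by semicolons, each of 6 numbers parted by spaces: the shift along the world's x, y, z normalised to -1 to 1, where 1 is 10 cm, then the turn, a rotation vector about the world's x, y, z normalised to -1 to 1, where 1 is 90 degrees. In form: dx dy dz wx wy wz; .... A call has 1 to 8 rows; each row is the pose to reach, as a shift and turn from the pose commanded when the call began; what a row does not reach only later rows make up. A row lasts 1/12 s, in which the tool goes at most 41.7 mm and 7.16 degrees, less where a joint would pass 70% of its speed; a pose out of reach is approached as far as the arm can. A call with a number of a shift or a turn outside -1 to 1 is refused whole. A call with a gripper value outside its range is refused whole. OPENING is the opening, from -1 (shut) to 1 (fully open), set as the call begins (- or left out, the last holds). The fingers move at their own pace and stop on an object; the grip force is fixed at half the most. Time passes only in rows, so rows that repeat a pose let the fingers close. It gives the time, the measured TCP pose, the force, the opening and the grip force at its end, in the units of the state.
- robot.get_obs(): the state, without advancing time (a new reading comes with each control period).
- robot.capture(name): name is "scene" or "side" or "wrist"; returns the picture (384x512x3 uint8, red, green, blue); there is no depth.
- robot.camera_model(name): a dict with "fov_y" (degrees; the focal length in pixels is half the picture's height over the tangent of half this angle, whatever the lens; pixels are square), "cx", "cy" (the principal point, pixels), "cam_to_world" (4x4, takes a point from camera to world coordinates); the wrist camera has in their place "mount" (4x4, takes a point from camera to tool coordinates, whose origin is the TCP and whose axes are the flange's). Camera axes: x right, y down, z forward; pixel columns grow to the right and rows downward; lengths in mm; the calibration is good to about 2 mm. The wrist camera is an equidistant fisheye: a pixel r from the principal point sees the ray r / f radians off the axis. A picture is of the moment at which its call begins: read the wrist's pose just before it. camera_model takes no time and is no camera call.
- robot.sign_off(): hands the job in; it is judged then, once.
Trained networks look in the newest picture that a camera, given by its name, has taken for a name from the list of things; names that differ only in an ending like _2 or _b are one class to them, and where a whole thing is asked for, a point or a joint stands for the part that bears it (a point fixed in the world has none). Each returns a list of dicts, best first, with "conf" (0 to 1); they miss things now and then, are a little off and sometimes report something else, mostly with a low value. They report only what shows in the picture. A call takes as long as a camera call. They do not tell look-alikes from the thing itself.
- robot.cut_out(thing, camera): "region" (384x512 bool, what is visible of it).
- robot.mark_of(thing, camera): "centre" ([x, y, z] in mm, in world coordinates, good to about 4 mm: a listed point, or the origin of a listed thing).
The state is a dict: "clock": time; "joints": joint angles; "joint_vel": joint speeds; "joint_efforts": joint torques, N m; "tool_pos": TCP position; "orientation": TCP orientation; "force": force on the tool from outside, world axes, zero at the start; "wrist_torque": the same for the moment, N m; "grip_width": finger opening in mm; "grip_force": force on a finger pad.
Only numpy, scipy, OpenCV 4.12 (cv2) and the standard library are available. Lean on these libraries where they do the work, as an engineer would, in place of code of your own. Each camera call takes 0.05 s, during which the arm holds its last target. There are 200 camera calls.

### The job

Set the cedar board, red spot up, flat and in line on the narrow sloped rest with one end down at the blue lip, and let go of it. Then take the yellow moisture meter out of its black holder and hold its steel spring tip on the red spot, with the meter square to the board's sloping face and pressed lightly so that the tip is pushed about halfway in. Finish while holding it there; leave the glue bottle, cigar box and black mould alone.

Things in the scene. Friction and masses are not known exactly. Their poses are not given: they have to be found in the camera images.
- board: Loose pale cedar board, 110 (x) x 50 (y) x 22 (z) mm, about 60 g, lying flat on the table. Origin: centre of its underside; z up through the face that carries the red spot. Either end may go down at the lip.
- spot (a point): Centre of the red painted spot, 16 mm across, on the board's top face: in the board's frame 22 mm along +x, y = 0, 22 mm up.
- rest: Fixed dark steel stand that carries the sloped seat: base 130 (x) x 100 (y) x 12 mm, column 36 x 34 mm. Origin: centre of the underside, on the table. z up; the slope rises along its +x, so the lip is at its -x end.
- seat: Aluminium plate fixed on the stand, 44 wide, 14 mm thick, sloped 0.35 rad. Own axes: x up the slope, y across, z square out of the face. Origin: on its top face, 90 mm above the table, where the board's underside centre comes when the board's end touches the lip. Face runs 55 mm down-slope to the lip, 56 mm up-slope. The blue lip at the lower end is 6 mm thick and stands 10 mm above the face.
- meter: Loose yellow moisture meter, about 120 g, upright in the holder, tip down. Housing 30 (x) x 24 (y) x 80 (z) mm, green display on -x; below it a grey nose 18 mm thick, 30 mm long, then the round-ended steel tip, 8 mm thick, 22 mm long. Origin: centre of the housing's underside, which rests on the holder's top; z along the meter away from the tip, whose end is 52 mm below the origin.
- tip (a point): End of the meter's steel spring tip, on the meter's axis.
- plunger (a joint): How far the spring tip is pushed into the nose (m): 0 free, 0.014 fully in at its stop. Spring: 0.8 N to start it, plus 0.4 N per mm, so about 3.6 N at halfway (0.007).
- holder: Fixed black block 70 x 70 x 62 mm high with a round hole 21 mm wide and 58 mm deep in the middle of its top. Origin: centre of its underside, on the table. The meter has to be drawn straight up at least 55 mm to clear it.
- glue: Bystander: white glue bottle, 48 mm thick, 120 mm tall. Origin: centre of its underside.
- cigar_box: Bystander: closed wooden cigar box, 124 x 174 x 50 mm. Origin: centre of its underside.
- mould: Bystander: black cigar mould, 100 x 200 x 24 mm. Origin: centre of its underside.
There are look-alikes about, which are no part of the job. Of the things shaped like the board, the wooden one is meant. Of the things shaped like the meter, the yellow one is meant.

How it is judged (in metres and radians):
On the way:
1. the board lies flat on the sloped rest, one end at the lip, let go, with the meter not yet on it (x of board in the frame of seat between -0.006 and 0.012 m and y of board in the frame of seat between -0.01 and 0.01 m and z of board in the frame of seat between -0.004 and 0.004 m and angle between the z axis of board and the z axis of seat, either way round below 0.09 rad and angle between the x axis of board and the x axis of seat, either way round below 0.17 rad and angle between board's own z axis and vertical below 0.6 rad and contact force between each of the fingers, meter and board below 0.1 N and linear speed of board below 0.02 m/s and contact force between board and seat above 0.1 N), for 0.2 s.
At the end, for the whole second after the job is handed in: Fingers hold the meter: tip within 8 mm of the spot, within 0.16 rad of square to the seat, pushed in 3 to 12 mm (1 to 8 N), still. Untouched board flat on the seat (0.09 rad), in line (0.17 rad), within 10 mm across, at most 12 mm from the lip. Bystanders moved under 20 mm (x of board in the frame of seat between -0.006 and 0.012 m and y of board in the frame of seat between -0.01 and 0.01 m and z of board in the frame of seat between -0.004 and 0.004 m and angle between the z axis of board and the z axis of seat, either way round below 0.09 rad and angle between the x axis of board and the x axis of seat, either way round below 0.17 rad and angle between board's own z axis and vertical below 0.6 rad and distance between tip and spot below 0.008 m and angle between the z axis of meter and the z axis of seat, either way round below 0.16 rad and angle between meter's own z axis and vertical below 0.8 rad and value of joint plunger between 0.003 and 0.012 m and contact force between meter and board between 1 and 8 N and contact force between the fingers and meter above 2 N and contact force between each of the arm, the fingers and board below 0.2 N and contact force between meter and seat below 0.2 N and contact force between meter and rest below 0.2 N and contact force between meter and holder below 0.2 N and linear speed of each of board, meter below 0.02 m/s and distance of each of glue, cigar_box, mould from where it was at the start of the episode below 0.02 m); the arm keeps its last pose, push and grip.
It fails at once if the glue bottle, the cigar box or the mould is moved more than 20 mm (distance of any of glue, cigar_box, mould from where it was at the start of the episode above 0.02 m).
It fails at once if the tip is rammed onto the board (over 15 N) (contact force between meter and board above 15 N).
It also fails if it takes over 48 s, if anything falls off the work surface, if the arm or the gripper's body presses on something with over 40 N, if the wrist force passes 120 N, or if a joint passes its speed limit or range.

## Working session

There is one attempt and no reset: what is moved stays moved. The work goes in short steps, Python scripts to look and compute and a shell command to move; the robot and the scene stay as the last step left them, time stands still between calls to the robot, and variables do not carry over. Pictures are saved under pics/ and viewed, at most 10 in all, crops included, and the job is handed in when it is done.

```bash
ls; mkdir -p pics; cat > h.py <<'E'
import numpy as np, cv2
from plant import robot
from scipy.spatial.transform import Rotation as R
def save(n,im): cv2.imwrite('pics/'+n,im[:,:,::-1])
E
python3 - <<'E'
from h import *
a=robot.capture('scene');b=robot.capture('side')
save('a.png',np.vstack([a,b])[:, :] if 0 else cv2.resize(np.hstack([a,b]),(800,300)))
save('scene.png',a);save('side.png',b)
for c in ('scene','side'):
  for t in ('board','spot','rest','seat','meter','tip','holder','glue','cigar_box','mould'):
    print(c,t,[(np.round(d['centre']),round(d['conf'],2)) for d in robot.mark_of(t,c)])
for c in ('scene','side','wrist'): print(robot.camera_model(c))
o=robot.get_obs();print(o)
E
```

```text
pics
scene board [(array([483., 198.,  -1.]), 0.84), (array([552., 338.,   3.]), 0.74), (array([701., 324.,  -0.]), 0.72)]
scene spot [(array([464., 191.,  23.]), 0.96), (array([573., 337.,  24.]), 0.73), (array([688., 305.,  23.]), 0.62)]
scene rest [(array([556., -55.,   4.]), 0.7)]
scene seat [(array([554., -54.,  89.]), 0.69)]
scene meter [(array([ 371., -287.,   56.]), 0.61)]
scene tip []
scene holder [(array([ 475., -266.,   -4.]), 0.68), (array([550., 339.,   2.]), 0.52)]
scene glue []
scene cigar_box [(array([ 737., -206.,    2.]), 0.61)]
scene mould [(array([523., 537.,   1.]), 0.7)]
side board [(array([554., 336.,  -2.]), 0.86), (array([484., 197.,   2.]), 0.73), (array([699., 329.,   1.]), 0.7)]
side spot [(array([463., 184.,  22.]), 0.82), (array([685., 307.,  22.]), 0.72), (array([553., -52.,  88.]), 0.42)]
side rest [(array([555., -59.,   1.]), 0.74)]
side seat [(array([557., -56.,  90.]), 0.6)]
side meter [(array([ 474., -265.,   61.]), 0.8), (array([ 370., -285.,   54.]), 0.61)]
side tip []
side holder [(array([ 475., -267.,    0.]), 0.8), (array([704., 196.,   0.]), 
[... 1567 characters left out ...]
6,  1.50022127,  0.12572447,
        1.14888565, -0.15480893]), 'joint_vel': array([ 4.35696072e-04,  1.01898427e-03,  9.40854574e-05,  7.14776333e-04,
       -1.48014935e-04, -1.63560960e-04, -2.73256945e-03]), 'joint_efforts': array([ 4.44893958e-04, -6.20364976e+01, -2.18510695e+00, -2.49958313e+01,
        1.38415999e-02,  2.43433627e-03, -1.27221710e-05]), 'tool_pos': array([ 6.24984183e+02, -2.61514783e-02,  2.31254580e+02]), 'orientation': array([ 7.07110234e-01,  7.07103328e-01, -2.17557168e-05, -1.61975900e-05]), 'force': array([ 0.63751843, -0.29888843, -0.08054266]), 'wrist_torque': array([-0.07422057, -0.00484284,  0.02128708]), 'grip_force': 0.0, 'grip_width': 85.50684993857058}
```

View pics/scene.png

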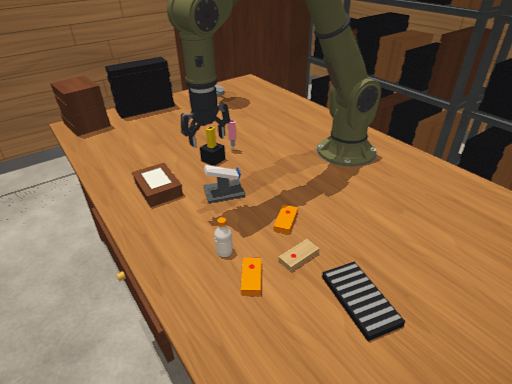

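View pics/side.png

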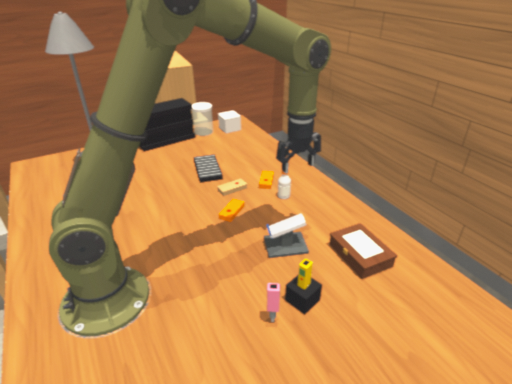

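The pictures show three board shapes in scene: orange (287,218), pale with red spot (299,255), and orange (251,275). The pale one is the cedar board. There are two meter shapes: yellow in the holder (211,138) and pink (232,133). Yellow is the one meant. I'll fit the poses to the masks and confirm with a crop.

```bash
cat >> h.py <<'E'
from scipy.optimize import minimize
def K(c):
    m=robot.camera_model(c); return 192/np.tan(np.radians(m['fov_y']/2)),m['cx'],m['cy'],m.get('cam_to_world')
def proj(P,c,tool=None):
    f,cx,cy,T=K(c)
    if c=='wrist':
        W=np.eye(4);W[:3,:3]=R.from_quat(tool[1]).as_matrix();W[:3,3]=tool[0]
        T=W@robot.camera_model(c)['mount']
    p=(np.c_[P,np.ones(len(P))]@np.linalg.inv(T).T)[:,:3]
    if c=='wrist':
        r=np.linalg.norm(p[:,:2],axis=1);th=np.arctan2(r,p[:,2]);return np.c_[cx+f*th*p[:,0]/r,cy+f*th*p[:,1]/r]
    return np.c_[cx+f*p[:,0]/p[:,2],cy+f*p[:,1]/p[:,2]]
def box(lo,hi,T=None):
    P=np.array([[x,y,z] for x in (lo[0],hi[0]) for y in (lo[1],hi[1]) for z in (lo[2],hi[2])],float)
    return P if T is None else P@T[0].T+T[1]
RY=R.from_euler('y',-.35).as_matrix()
PARTS=dict(board=[box((-55,-25,0),(55,25,22))],
 meter=[box((-15,-12,0),(15,12,80))],
 seat=[box((-55,-22,-14),(56,22,0),(RY,np.array([0,0,90]))),box((-61,-22,-14),(-55,22,10),(RY,np.array([0,0,90])))],
 base=[box((-65,-50,0),(65,50,12))])
def place(P,x,y,z,a): return P@R.from_euler('z',a).as_matrix().T+[x,y,z]
def render(part,q,z,c,tool=None):
    im=np.zeros((384,512),np.uint8)
    for P in PARTS[part]:
        h=cv2.convexHull((proj(place(P,q[0],q[1],z,q[2]),c,tool)*16).astype(np.int32)); cv2.fillConvexPoly(im,h,1,cv2.LINE_8,4)
    return im>0
def fit(part,masks,q0,z=0,tool=None):
    def cost(v): 
        q=(v[0],v[1],v[2]/50); s=0
        for c,m in masks.items():
            r=render(part,q,z,c,tool); s+=1-(r&m).sum()/(r|m).sum()
        return s
    best=min((minimize(cost,[q0[0],q0[1],a*50],method='Nelder-Mead',options=dict(initial_simplex=np.array([[q0[0],q0[1],a*50],[q0[0]+6,q0[1],a*50],[q0[0],q0[1]+6,a*50],[q0[0],q0[1],a*50+12]]))) for a in q0[2]),key=lambda r:r.fun)
    return best.x/[1,1,50],best.fun
def near(thing,c,q,z):
    u=proj(np.array([[q[0],q[1],z]]),c)[0]; L=robot.cut_out(thing,c)
    L=[d for d in L if d['conf']>.3]
    return min((d['region'] for d in L),key=lambda m:np.linalg.norm(np.argwhere(m).mean(0)[::-1]-u)) if L else None
E
python3 - <<'E'
from h import *
I={c:robot.capture(c) for c in('scene','side')}
an=list(np.arange(-1.5,1.6,.3))
ov={c:I[c].copy() for c in I}
for th,part,q,z in (('board','board',(553,337),0),('meter','meter',(474,-265),62),('seat','seat',(555,-55),0),):
    M={c:near(th,c,q,z+10 if th!='seat' else 90) for c in I}; M={c:m for c,m in M.items() if m is not None}
    A=an+[a+np.pi for a in an] if part=='seat' else an
    x,f=fit(part,M,(*q,A),z); print(th,list(M),x.round(3),round(f,3),[m.sum() for m in M.values()])
    for c in I:
        r=render(part,x,z,c).astype(np.uint8)
        ct,_=cv2.findContours(r,0,2); cv2.drawContours(ov[c],ct,-1,(0,255,255) ,1)
s=I['scene'];t=I['side']
cr=lambda im,x,y:cv2.resize(im[y:y+75,x:x+100],(400,300),interpolation=cv2.INTER_NEAREST)
save('crop.png',np.vstack([np.hstack([cr(ov['scene'],250,210),cr(ov['scene'],180,140)]),np.hstack([cr(t,245,205),cr(ov['side'],245,235)])]))
E
```

```text
board ['scene', 'side'] [5.48558e+02 3.41804e+02 9.10000e-02] 0.231 [np.int64(710), np.int64(296)]
meter ['scene', 'side'] [ 478.329 -263.028    0.726] 0.331 [np.int64(180), np.int64(338)]Traceback (most recent call last):
  File "<stdin>", line 8, in <module>
  File "h.py", line 37, in fit
    best=min((minimize(cost,[q0[0],q0[1],a*50],method='Nelder-Mead',options=dict(initial_simplex=np.array([[q0[0],q0[1],a*50],[q0[0]+6,q0[1],a*50],[q0[0],q0[1]+6,a*50],[q0[0],q0[1],a*50+12]]))) for a in q0[2]),key=lambda r:r.fun)
  File "h.py", line 37, in <genexpr>
    best=min((minimize(cost,[q0[0],q0[1],a*50],method='Nelder-Mead',options=dict(initial_simplex=np.array([[q0[0],q0[1],a*50],[q0[0]+6,q0[1],a*50],[q0[0],q0[1]+6,a*50],[q0[0],q0[1],a*50+12]]))) for a in q0[2]),key=lambda r:r.fun)
              ~~~~~~~~^^^^^^^^^^^^^^^^^^^^^^^^^^^^^^^^^^^^^^^^^^^^^^^^^^^^^^^^^^^^^^^^^^^^^^^^^^^^^^^^^^^^^^^^^^^^^^^^^^^^^^^^^^^^^^^^^^^^^^^^^^^^^^^^^^^^^^^^^^^^^^^^^^^^^^^^^^^^^^^^^^^^^^^^^^^
    res = _minimize_neldermead(fun, x0, args, callback, bounds=bounds,
                               **options)
    fxr = func(xr)
    fx = function(np.copy(x), *(wrapper_args + args))
  File "h.py", line 35, in cost
    r=render(part,q,z,c,tool); s+=1-(r&m).sum()/(r|m).sum()
  File "h.py", line 29, in render
    h=cv2.convexHull((proj(place(P,q[0],q[1],z,q[2]),c,tool)*16).astype(np.int32)); cv2.fillConvexPoly(im,h,1,cv2.LINE_8,4)
                      ~~~~^^^^^^^^^^^^^^^^^^^^^^^^^^^^^^^^^^
  File "h.py", line 9, in proj
    f,cx,cy,T=K(c)
              ~^^^
  File "h.py", line 7, in K
    m=robot.camera_model(c); return 192/np.tan(np.radians(m['fov_y']/2)),m['cx'],m['cy'],m.get('cam_to_world')
ValueError: time passes only in moves, steps and waits
```

```bash
sed -i 's/^def K(c):/CM={c:robot.camera_model(c) for c in ("scene","side","wrist")}\ndef K(c):/; s/m=robot.camera_model(c); return/m=CM[c]; return/; s/T=W@robot.camera_model(c)/T=W@CM[c]/' h.py
python3 - <<'E'
from h import *
I={c:robot.capture(c) for c in('scene','side')}
an=list(np.arange(-1.5,1.6,.3))
ov={c:I[c].copy() for c in I}
for th,part,q,z in (('board','board',(553,337),0),('meter','meter',(474,-265),62),('seat','seat',(555,-55),0),):
    M={c:near(th,c,q,z+10 if th!='seat' else 90) for c in I}; M={c:m for c,m in M.items() if m is not None}
    A=an+[a+np.pi for a in an] if part=='seat' else an
    x,f=fit(part,M,(*q,A),z); print(th,list(M),x.round(3),round(f,3),[m.sum() for m in M.values()])
    for c in I:
        r=render(part,x,z,c).astype(np.uint8)
        ct,_=cv2.findContours(r,0,2); cv2.drawContours(ov[c],ct,-1,(0,255,255) ,1)
s=I['scene'];t=I['side']
cr=lambda im,x,y:cv2.resize(im[y:y+75,x:x+100],(400,300),interpolation=cv2.INTER_NEAREST)
save('crop.png',np.vstack([np.hstack([cr(ov['scene'],250,210),cr(ov['scene'],180,140)]),np.hstack([cr(t,245,205),cr(ov['side'],245,235)])]))
print(robot.get_obs()['clock'])
E
```

```text
board ['scene', 'side'] [5.47716e+02 3.40045e+02 5.00000e-02] 0.203 [np.int64(730), np.int64(296)]
meter ['scene', 'side'] [ 479.293 -264.241    0.827] 0.318 [np.int64(190), np.int64(311)]
seat ['scene', 'side'] [ 5.57633e+02 -5.14820e+01 -3.33000e-01] 0.275 [np.int64(355), np.int64(445)]
1.9
```

View pics/crop.png

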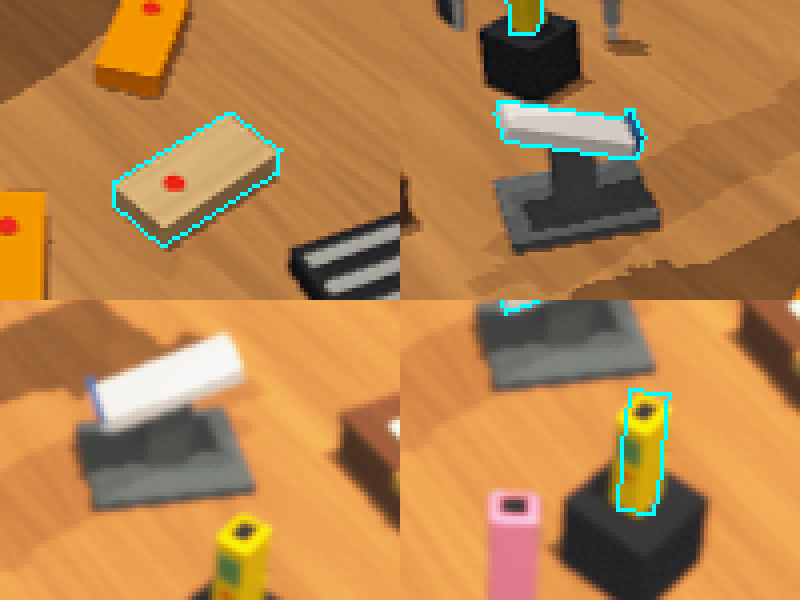

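The scene crop confirms the pale board with the red spot, at about (293,256), spot toward world +x. The yellow meter is in the black holder and the pink one stands free. The blue lip is at the seat's robot-side end. I'll move over the board.

```bash
python3 -m inch '-0.75 1 0 0 0 -0.48;-0.75 1 0 0 0 -0.48;-0.75 1 0 0 0 -0.48;-0.75 1 0 0 0 -0.48;-0.75 1 0 0 0 -0.48;-0.75 1 0 0 0 -0.48;-0.75 1 0 0 0 -0.48' 1 && python3 -m inch '0 1 0 0 0 -0.48;0 1 0 0 0 -0.48;0 1 0 0 0 -0.48;0 1 0 0 0 -0.48;0 1 0 0 0 -0.48;0 1 0 0 0 -0.48;0 1 0 0 0 -0.48' && python3 -m inch '0 1 0 0 0 0;0 1 0 0 0 0;0 1 0 0 0 0' && python3 -m inch '0 0.4 0 0 0 0;0 0.4 0 0 0 0;0 0.4 0 0 0 0'
cat >> h.py <<'E'
def wrist(thing,part,q,z,off=5):
    o=robot.get_obs();tool=(o['tool_pos'],o['orientation']);im=robot.capture('wrist')
    u=proj(np.array([[q[0],q[1],z+off]]),'wrist',tool)[0]
    L=[d for d in robot.cut_out(thing,'wrist') if d['conf']>.3]
    if not L: return im,None,None,tool
    m=min((d['region'] for d in L),key=lambda m:np.linalg.norm(np.argwhere(m).mean(0)[::-1]-u))
    x,f=fit(part,{'wrist':m},q,z,tool)
    im2=im.copy();ct,_=cv2.findContours(render(part,x,z,'wrist',tool).astype(np.uint8),0,2);cv2.drawContours(im2,ct,-1,(0,255,255),1)
    return im2,x,f,tool
E
python3 - <<'E'
from h import *
im,x,f,t=wrist('board','board',(550,338,[-.2,.05,.3]),0); print(x,f,t)
save('w1.png',im); print([(d['centre'].round(1) if hasattr(d['centre'],'round') else d['centre'],d['conf']) for d in robot.mark_of('spot','wrist')+robot.mark_of('board','wrist')])
E
```

```text
clock: 2.48
tool_pos: [549.9, 100.4, 231.5]
orientation: [0.919, 0.395, 0.0, 0.0]
force: [0.6, -0.1, 0.3]
grip_width: 85.5
grip_force: 0.0
clock: 3.07
tool_pos: [550.0, 200.2, 231.1]
orientation: [1.0, 0.031, -0.0, 0.0]
force: [-0.4, 0.2, 0.2]
grip_width: 85.7
grip_force: 0.0
clock: 3.32
tool_pos: [548.6, 306.4, 231.1]
orientation: [0.999, 0.037, -0.0, -0.002]
force: [-0.4, 0.5, -0.3]
grip_width: 85.2
grip_force: 0.0
clock: 3.57
tool_pos: [548.9, 343.0, 230.4]
orientation: [0.999, 0.037, -0.001, -0.001]
force: [-1.1, -1.6, -0.5]
grip_width: 85.3
grip_force: 0.0
[5.49731637e+02 3.38559875e+02 5.79456721e-02] 0.03419716804702111 (array([548.88140366, 343.02131084, 230.44989971]), array([ 9.99329551e-01,  3.66022033e-02, -6.62611592e-04, -5.36620927e-04]))
[([573.3, 343.9, 22.9], 0.77), ([466.3, 183.0, 23.0], 0.59), ([689.0, 301.7, 26.4], 0.57), ([549.3, 340.1, -2.9], 0.98), ([477.6, 197.6, -0.2], 0.92), ([697.0, 320.2, 6.2], 0.86)]
```

View pics/w1.png

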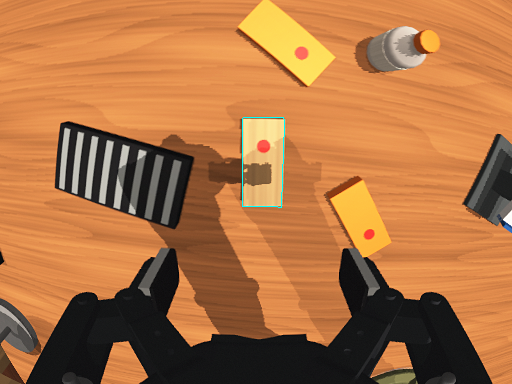

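The wrist view shows the cedar board at (264,160) with its spot at (264,146). The fit is tight. I'll descend and grasp.

```bash
python3 -m inch '0 -0.015 -1 0 0 0;0 -0.015 -1 0 0 0;0 -0.015 -1 0 0 0;0 -0.015 -1 0 0 0' && python3 -m inch '0 0 -0.4 0 0 0;0 0 -0.8 0 0 0;0 0 -1 0 0 0;0 0 -1 0 0 0;0 0 -1 0 0 0' && python3 -m inch '0 0 -0.1 0 0 0;0 0 -0.2 0 0 0;0 0 -0.28 0 0 0;0 0 -0.28 0 0 0;0 0 -0.28 0 0 0' && python3 -m inch '0 0 0 0 0 0;0 0 0 0 0 0;0 0 0 0 0 0;0 0 0 0 0 0;0 0 0 0 0 0;0 0 0 0 0 0;0 0 0 0 0 0;0 0 0 0 0 0' -1
```

```text
clock: 4.1
tool_pos: [547.9, 335.5, 126.9]
orientation: [1.0, 0.031, -0.003, 0.002]
force: [-0.7, -0.4, -0.7]
grip_width: 85.3
grip_force: 0.0
clock: 4.52
tool_pos: [550.8, 338.0, 32.3]
orientation: [1.0, 0.031, 0.0, 0.0]
force: [-0.2, 0.5, -0.2]
grip_width: 85.7
grip_force: 0.0
clock: 4.93
tool_pos: [549.8, 338.4, 3.1]
orientation: [1.0, 0.031, -0.0, 0.0]
force: [0.2, 0.8, 0.4]
grip_width: 85.3
grip_force: 0.0
clock: 5.6
tool_pos: [550.4, 338.8, 4.0]
orientation: [1.0, 0.031, 0.001, -0.0]
force: [-0.9, -0.5, 6.3]
grip_width: 48.5
grip_force: 62.8
```

```bash
python3 -m inch '0 0 0.3 0 0 0;0 0 0.7 0 0 0;0 0 1 0 0 0;0 0 1 0 0 0' && python3 -m inch '0 0 1 0 0 0;0 0 1 0 0 0;0 0 1 0 0 0' && python3 -m inch '-0.6 -1 0.3 0 0 0;-0.6 -1 0.3 0 0 0;-0.6 -1 0.3 0 0 0' && python3 -m inch '0 -1 0 0 0 0;0 -1 0 0 0 0;0 -1 0 0 0 0' && python3 -m inch '0 -1 0 0 0 -0.25;0 -1 0 0 0 -0.25;0 -1 0 0 0 -0.25;0 -1 0 0 0 -0.25' && python3 -m inch '0 -0.8 0 0 0 0;0 -0.8 0 0 0 0;0 -0.8 0 0 0 0;0 -0.8 0 0 0 0;0 -0.8 0 0 0 0'
python3 - <<'E'
from h import *
im,x,f,t=wrist('seat','seat',(556,-54,[-.45,-.33,-.2]),0,90); print(x,f,t)
save('w2.png',im)
E
```

```text
clock: 5.93
tool_pos: [553.1, 340.1, 109.8]
orientation: [0.999, 0.031, 0.004, -0.003]
force: [1.2, 1.3, 1.0]
grip_width: 48.5
grip_force: 62.4
clock: 6.18
tool_pos: [551.6, 339.2, 208.5]
orientation: [1.0, 0.031, 0.003, -0.002]
force: [0.3, 0.9, -0.1]
grip_width: 48.6
grip_force: 62.5
clock: 6.43
tool_pos: [488.7, 236.8, 233.2]
orientation: [1.0, 0.032, -0.0, 0.0]
force: [1.1, -1.7, 0.3]
grip_width: 48.3
grip_force: 62.5
clock: 6.68
tool_pos: [489.4, 132.1, 233.6]
orientation: [1.0, 0.029, 0.0, 0.001]
force: [0.4, -0.8, -0.6]
grip_width: 48.8
grip_force: 62.5
clock: 7.02
tool_pos: [489.6, 32.9, 233.4]
orientation: [0.985, -0.171, 0.0, 0.001]
force: [-0.6, -0.1, -0.2]
grip_width: 48.4
grip_force: 62.5
clock: 7.43
tool_pos: [490.0, -40.5, 233.0]
orientation: [0.987, -0.164, -0.0, -0.0]
force: [0.7, 0.1, -1.6]
grip_width: 48.5
grip_force: 62.5
[ 5.56379844e+02 -5.48608588e+01 -3.39274161e-01] 0.16267092878707157 (array([489.99303301, -40.54739995, 232.97376738]), array([ 9.86514442e-01, -1.63673611e-01, -2.63394137e-04, -3.68090646e-04]))
```

View pics/w2.png

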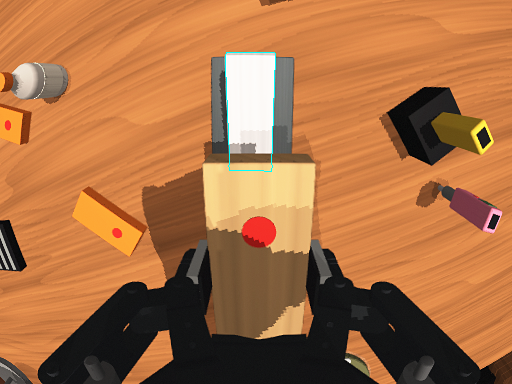

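The seat fit is good: its outline runs from (226,53) to (275,155) and its near end is hidden by the held board, which sits square in the fingers. I'll tilt and approach along the seat normal.

```bash
python3 -m inch '0.356 -0.025 -0.453 -0.074 -0.21 -0.006;0.356 -0.025 -0.453 -0.074 -0.21 -0.006;0.356 -0.025 -0.453 -0.074 -0.21 -0.006;0.356 -0.025 -0.453 -0.074 -0.21 -0.006;0.356 -0.025 -0.453 -0.074 -0.21 -0.006' && python3 -m inch '0.226 -0.08 -0.657 0 0 0;0.226 -0.08 -0.657 0 0 0;0.226 -0.08 -0.657 0 0 0;0.226 -0.08 -0.657 0 0 0;0.226 -0.08 -0.657 0 0 0'
cat >> h.py <<'E'
S=(556.4,-54.9,-.339)
def inseat(p,q=None):
    M=R.from_euler('z',S[2]).as_matrix()@RY
    out=(np.array(p)-[S[0],S[1],90])@M
    return out if q is None else (out,(M.T@R.from_quat(q).as_matrix()))
E
python3 - <<'E'
from h import *
o=robot.get_obs();p,M=inseat(o['tool_pos'],o['orientation']);print(p.round(1));print(M.round(3))
print([(inseat(d['centre']).round(1),d['conf']) for d in (robot.capture('scene') is not None and robot.mark_of('board','scene'))],[(inseat(d['centre']).round(1),d['conf']) for d in (robot.capture('side') is not None and robot.mark_of('board','side'))])
E
```

```text
clock: 7.95
tool_pos: [523.2, -41.4, 186.7]
orientation: [0.971, -0.164, 0.17, 0.03]
force: [-0.4, -0.3, -0.2]
grip_width: 48.7
grip_force: 62.5
clock: 8.37
tool_pos: [548.8, -51.9, 123.2]
orientation: [0.971, -0.166, 0.171, 0.03]
force: [0.5, 0.5, -0.5]
grip_width: 48.5
grip_force: 62.4
[ 3.7  0.3 34. ]
[[ 1.    -0.    -0.   ]
 [-0.    -1.    -0.001]
 [-0.     0.001 -1.   ]]
[(array([-176.4,  215.3,  -32. ]), 0.83), (array([-23.6, 409.4, -88.4]), 0.61), (array([ 4. ,  1.3, 29.9]), 0.58)] [(array([-174.2,  213.1,  -30. ]), 0.65), (array([ 5.2, -2.7, 31.4]), 0.63)]
```

```bash
python3 -m inch '0.042 -0.015 -0.122 0 0 0;0.084 -0.03 -0.244 0 0 0;0.084 -0.03 -0.244 0 0 0;0.084 -0.03 -0.244 0 0 0' && python3 -m inch '0.006 -0.002 -0.019 0 0 0;0.006 -0.002 -0.019 0 0 0;0.006 -0.002 -0.019 0 0 0' && python3 -m inch '0.006 -0.002 -0.019 0 0 0;0.006 -0.002 -0.019 0 0 0;0.006 -0.002 -0.019 0 0 0'
```

```text
clock: 8.9
tool_pos: [556.4, -55.0, 98.2]
orientation: [0.971, -0.166, 0.171, 0.03]
force: [0.2, -0.5, -0.7]
grip_width: 48.7
grip_force: 62.5
clock: 9.15
tool_pos: [557.3, -55.1, 96.6]
orientation: [0.971, -0.166, 0.172, 0.03]
force: [-0.2, 0.6, -0.8]
grip_width: 48.6
grip_force: 62.5
clock: 9.4
tool_pos: [557.9, -55.3, 95.0]
orientation: [0.97, -0.166, 0.172, 0.03]
force: [-4.7, 1.2, 10.4]
grip_width: 48.4
grip_force: 63.8
```

Contact at the expected height. Release and retreat along the normal.

```bash
python3 -m inch '0 0 0 0 0 0;0 0 0 0 0 0;0 0 0 0 0 0;0 0 0 0 0 0;0 0 0 0 0 0' 0.7 && python3 -m inch '-0.05 0.018 0.15 0 0 0;-0.13 0.046 0.376 0 0 0;-0.323 0.114 0.939 0 0 0;-0.323 0.114 0.939 0 0 0;-0.323 0.114 0.939 0 0 0' && python3 -m inch '-0.1 0 0.9 0 0 0;-0.1 0 0.9 0 0 0;-0.1 0 0.9 0 0 0;-0.1 0 0.9 0 0 0'
cat >> h.py <<'E'
def rend2(part,Rm,t,c,tool=None):
    im=np.zeros((384,512),np.uint8)
    for P in PARTS[part]:
        h=cv2.convexHull((proj(P@Rm.T+t,c,tool)*16).astype(np.int32)); cv2.fillConvexPoly(im,h,1,cv2.LINE_8,4)
    return im>0
E
python3 - <<'E'
from h import *
o=robot.get_obs();tool=(o['tool_pos'],o['orientation']);im=robot.capture('wrist')
u=proj(np.array([[556.,-55,100]]),'wrist',tool)[0]
for d in robot.mark_of('board','wrist')+robot.mark_of('spot','wrist'): print(inseat(d['centre']).round(1),d['conf'])
L=[d['region'] for d in robot.cut_out('board','wrist') if d['conf']>.3]
m=min(L,key=lambda m:np.linalg.norm(np.argwhere(m).mean(0)[::-1]-u))
M=R.from_euler('z',S[2]).as_matrix()@RY
def pose(v): return M@R.from_euler('z',v[2]/50).as_matrix(), M@[v[0],v[1],0]+[S[0],S[1],90]
def cost(v):
    r=rend2('board',*pose(v),'wrist',tool);return 1-(r&m).sum()/(r|m).sum()
b=minimize(cost,[3,0,0],method='Nelder-Mead',options=dict(initial_simplex=[[3,0,0],[9,0,0],[3,6,0],[3,0,8]]));print(b.x/[1,1,50],b.fun)
ct,_=cv2.findContours(rend2('board',*pose(b.x),'wrist',tool).astype(np.uint8),0,2);cv2.drawContours(im,ct,-1,(0,255,255),1);save('w3.png',im)
print(K('wrist')[0])
E
```

```text
clock: 9.82
tool_pos: [557.8, -55.4, 94.0]
orientation: [0.971, -0.166, 0.171, 0.03]
force: [0.9, 0.1, -0.0]
grip_width: 72.8
grip_force: 0.0
clock: 10.23
tool_pos: [526.3, -43.8, 191.8]
orientation: [0.97, -0.166, 0.174, 0.029]
force: [0.1, 0.4, 0.4]
grip_width: 72.6
grip_force: 0.0
clock: 10.57
tool_pos: [517.1, -44.0, 280.7]
orientation: [0.97, -0.166, 0.174, 0.029]
force: [0.5, -0.3, -0.8]
grip_width: 72.5
grip_force: 0.0
[-179.6  213.6  -30.9] 0.87
[1.5 2.6 0.7] 0.69
[-20.1 402.1 -85.2] 0.66
[-176.5  194.2   -6.3] 0.94
[24.1  2.7 24.4] 0.81
[-16.7 381.1 -59.8] 0.71
[ 176.7  -85.  -160.2] 0.23
[ 1.33255486 -0.24016465 -0.00421809] 0.02192782092279577
297.3186396354542
```

View pics/w3.png

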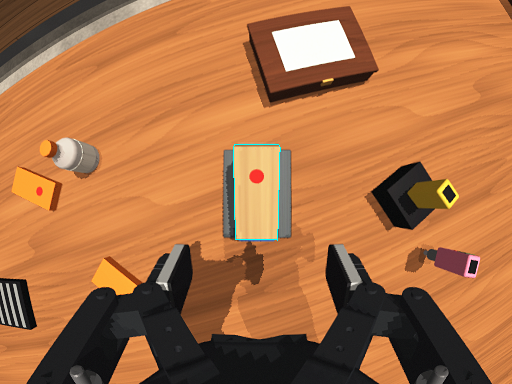

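The board lies in line on the seat with its spot at (257,176). The fit gives x=+1.3 mm and y=-0.2 mm. Next I'll go over the meter.

```bash
python3 -m inch '-0.4 -1 0 0.074 0.21 0;-0.4 -1 0 0.074 0.21 0;-0.4 -1 0 0.074 0.21 0;-0.4 -1 0 0.074 0.21 0;-0.4 -1 0 0.074 0.21 0' 1 && python3 -m inch '0 -1 0.05 0 0 0;0 -1 0.05 0 0 0;0 -1 0.05 0 0 0;0 -1 0.05 0 0 0' && python3 -m inch '0 -0.21 0 0 0 0;0 -0.21 0 0 0 0;0 -0.21 0 0 0 0;0 -0.21 0 0 0 0'
python3 - <<'E'
from h import *
im,x,f,t=wrist('meter','meter',(475,-265,[-1.5,-1,-.5,0,.5,1,1.5]),62,40); print(x,f,t)
save('w4.png',cv2.resize(im[60:310,100:420],(640,500)))
for n in ('meter','holder'): print(n,[(np.round(d['centre'],1),d['conf']) for d in robot.mark_of(n,'wrist')])
E
```

```text
clock: 11.18
tool_pos: [475.3, -147.1, 275.6]
orientation: [0.985, -0.172, -0.002, 0.002]
force: [-0.6, 0.0, -0.4]
grip_width: 85.5
grip_force: 0.0
clock: 11.52
tool_pos: [474.6, -247.5, 282.0]
orientation: [0.985, -0.171, -0.0, 0.002]
force: [0.3, 0.0, 0.3]
grip_width: 85.3
grip_force: 0.0
clock: 11.85
tool_pos: [475.8, -262.9, 282.2]
orientation: [0.986, -0.168, -0.001, 0.0]
force: [0.4, 0.5, -0.2]
grip_width: 85.5
grip_force: 0.0
[ 4.77339050e+02 -2.67121926e+02  3.19799503e-01] 0.09060955518945635 (array([ 475.83846561, -262.90083591,  282.22048973]), array([ 9.85817141e-01, -1.67822123e-01, -5.10529169e-04,  1.99212100e-04]))
meter [(array([ 476.6, -266.8,   64. ]), 0.92), (array([ 367.2, -288.9,   52. ]), 0.64)]
holder [(array([ 473.6, -267.7,    1.4]), 0.69)]
```

View pics/w4.png

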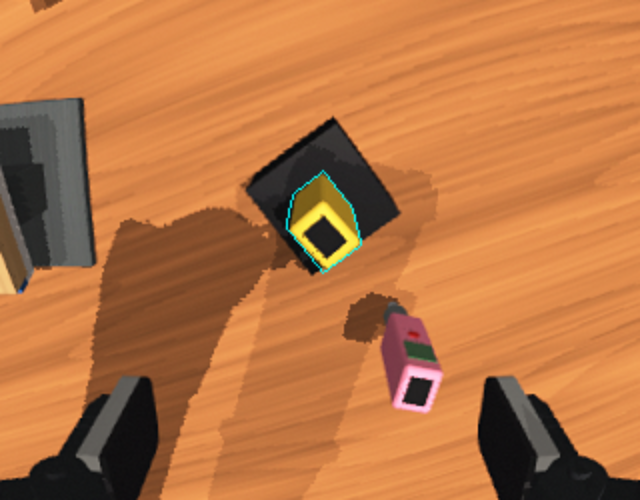

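The crop shows the yellow meter upright in the holder, its top centre at (324,236) in the crop. The pink decoy is at (412,370). I'll refine the yaw with the four top corners.

```bash
python3 - <<'E'
from h import *
o=robot.get_obs();tool=(o['tool_pos'],o['orientation'])
px=np.array([[290,231],[322,203],[360,240],[322,270]])/2+[100,60]
top=np.array([[-15,-12,80],[15,-12,80],[15,12,80],[-15,12,80]],float)
from scipy.optimize import least_squares
for k in range(4):
    r=least_squares(lambda v:(proj(place(top,v[0],v[1],62,v[2]),'wrist',tool)-np.roll(px,k,0)).ravel(),[476,-266,.4])
    print(k,r.x,r.cost)
im=robot.capture('wrist');hsv=cv2.cvtColor(im,cv2.COLOR_RGB2HSV)
m=cv2.inRange(hsv,(22,120,60),(35,255,255))>0
s=np.zeros_like(m);s[130:205,225:300]=m[130:205,225:300]
s=cv2.morphologyEx(s.astype(np.uint8),cv2.MORPH_CLOSE,np.ones((15,15)))>0
for a in (-1.2,.4): print(fit('meter',{'wrist':s},(476,-266,[a]),62,tool))
E
```

```text
0 [ 476.31073682 -267.97682689   -1.91732097] 1233.5285966910444
1 [ 476.47316037 -267.86583754    0.58693849] 1088.6835506304255
2 [ 476.31032215 -267.97680855    1.22046777] 1233.5286010535692
3 [ 476.47314606 -267.86580296   -2.55377297] 1088.6835558018015
(array([ 475.79759283, -267.83418495,   -1.67520079]), np.float64(0.24688279301745641))
(array([ 4.78045492e+02, -2.67299070e+02,  1.72923122e-01]), np.float64(0.2221283783783784))
```

```bash
python3 - <<'E'
from h import *
from scipy.optimize import least_squares
o=robot.get_obs();tool=(o['tool_pos'],o['orientation'])
px=(np.array([[290,231],[322,203],[360,240],[322,270]])/2+[100,60])[::-1]
top=np.array([[-15,-12,80],[15,-12,80],[15,12,80],[-15,12,80]],float)
for k in range(4):
    r=least_squares(lambda v:(proj(place(top,v[0],v[1],62,v[2]),'wrist',tool)-np.roll(px,k,0)).ravel(),[476,-266,.4])
    print(k,r.x,r.cost)
E
```

```text
0 [ 476.77325081 -268.26332755   -1.18092798] 29.128460806311633
1 [ 476.72468185 -268.36831853    3.5225255 ] 9.280769865489074
2 [ 476.77325236 -268.26332835    1.96066031] 29.12846080636526
3 [ 4.76724682e+02 -2.68368319e+02  3.80933115e-01] 9.280769865497078
```

```bash
python3 -m inch '0.012 -0.03 -0.3 0 0 0.458;0.012 -0.03 -0.4 0 0 0.458;0.012 -0.03 -0.5 0 0 0.458;0.012 -0.03 -0.6 0 0 0.458;0.012 -0.03 -0.8 0 0 0.458;0.012 -0.03 -0.8 0 0 0.458;0.012 -0.03 -0.8 0 0 0.458;0.012 -0.03 -0.8 0 0 0.458' && python3 -m inch '0 0 -0.3 0 0 0;0 0 -0.6 0 0 0;0 0 -0.9 0 0 0;0 0 -1 0 0 0;0 0 -1 0 0 0;0 0 -1 0 0 0' && python3 -m inch '0 0 -0.13 0 0 0;0 0 -0.13 0 0 0;0 0 -0.13 0 0 0' && python3 -m inch '0 0 0 0 0 0;0 0 0 0 0 0;0 0 0 0 0 0;0 0 0 0 0 0;0 0 0 0 0 0;0 0 0 0 0 0;0 0 0 0 0 0;0 0 0 0 0 0' -1
```

```text
clock: 12.77
tool_pos: [476.8, -268.0, 203.2]
orientation: [0.982, 0.187, 0.0, 0.001]
force: [0.1, -0.0, -0.1]
grip_width: 85.8
grip_force: 0.0
clock: 13.27
tool_pos: [477.2, -268.3, 103.8]
orientation: [0.982, 0.188, 0.0, 0.001]
force: [-0.6, -0.4, 0.4]
grip_width: 85.6
grip_force: 0.0
clock: 13.52
tool_pos: [477.3, -268.4, 91.4]
orientation: [0.982, 0.189, 0.001, 0.001]
force: [0.1, -0.1, -0.2]
grip_width: 85.3
grip_force: 0.0
clock: 14.18
tool_pos: [476.8, -268.0, 90.3]
orientation: [0.982, 0.189, 0.0, 0.001]
force: [-1.1, -0.0, 4.5]
grip_width: 23.3
grip_force: 58.6
```

```bash
python3 -m inch '0 0 0.1 0 0 0;0 0 0.3 0 0 0;0 0 0.5 0 0 0;0 0 0.7 0 0 0;0 0 0.7 0 0 0' && python3 -m inch '0 0 0.3 0 0 0;0 0 0.6 0 0 0;0 0 1 0 0 0;0 0 1 0 0 0;0 0 1 0 0 0'
python3 - <<'E'
from h import *
o=robot.get_obs();tp=o['tool_pos'];q=o['orientation'];Rt=R.from_quat(q).as_matrix();print(tp)
for c in('scene','side'):
    robot.capture(c)
    for n in('meter','tip'): print(c,n,[(np.round((np.array(d['centre'])-tp)@Rt,1),round(d['conf'],2)) for d in robot.mark_of(n,c)])
from h import PARTS
PARTS['meter']=[box((-15,-12,0),(15,12,80)),box((-9,-9,-30),(9,9,0)),box((-4,-4,-52),(4,4,-30))]
for c in('scene','side'):
    im=robot.capture(c)
    Rm=Rt@np.diag([1,-1,-1.]);t=tp+Rt@[0,0,28.3]
    r=rend2('meter',Rm,t,c).astype(np.uint8);ct,_=cv2.findContours(r,0,2);cv2.drawContours(im,ct,-1,(0,255,255),1)
    u=proj(t[None],c)[0].astype(int);x,y=u[0]-50,u[1]-50
    globals()[c]=cv2.resize(im[y:y+100,x:x+100],(400,400),interpolation=cv2.INTER_NEAREST)
save('m.png',np.hstack([scene,side]))
E
```

```text
clock: 14.6
tool_pos: [478.2, -269.2, 163.8]
orientation: [0.982, 0.189, 0.002, 0.003]
force: [0.5, -0.2, 0.2]
grip_width: 23.6
grip_force: 58.8
clock: 15.02
tool_pos: [477.4, -268.6, 261.8]
orientation: [0.982, 0.189, 0.002, 0.002]
force: [0.4, 0.3, -1.6]
grip_width: 23.5
grip_force: 59.3
[ 477.42110573 -268.58951916  261.79845799]
scene meter [(array([ 3.8,  3.5, 28.7]), 0.5), (array([-108.7,  -27.9,  209.7]), 0.46)]
scene tip []
side meter [(array([ 0.9, -2.8, 33.7]), 0.71), (array([-107.2,  -29.7,  211. ]), 0.56)]
side tip []
```

View pics/m.png

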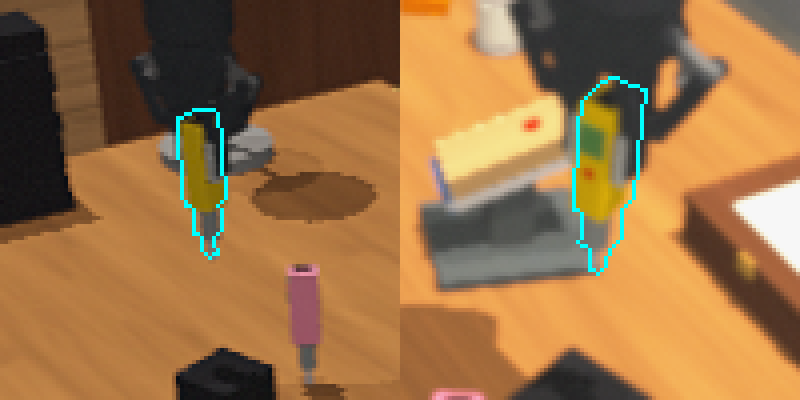

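The overlay shows the meter upright in the fingers, its tip at about (210,255) on the left, matching the model. I'll carry it above the spot.

```bash
python3 -m inch '0.2 1 0.07 0 0 -0.46;0.2 1 0.07 0 0 -0.46;0.2 1 0.07 0 0 -0.46;0.2 1 0.07 0 0 -0.46;0.2 1 0.07 0 0 -0.46;0.2 1 0.07 0 0 -0.46;0.2 1 0.07 0 0 -0.46;0.2 1 0.07 0 0 -0.46' && python3 -m inch '0.222 1 0 -0.074 -0.21 0;0.222 1 0 -0.074 -0.21 0;0.222 1 0 -0.074 -0.21 0;0.222 1 0 -0.074 -0.21 0;0.222 1 0 -0.074 -0.21 0;0.222 1 0 -0.074 -0.21 0' && python3 -m inch '0 0.26 0 0 0 0;0 0.26 0 0 0 0;0 0.26 0 0 0 0' && python3 -m inch '0.17 -0.06 -0.495 0 0 0;0.17 -0.06 -0.495 0 0 0;0.17 -0.06 -0.495 0 0 0;0.17 -0.06 -0.495 0 0 0;0.17 -0.06 -0.495 0 0 0;0.17 -0.06 -0.495 0 0 0'
cat > look.py <<'E'
from h import *
PARTS['meter']=[box((-15,-12,0),(15,12,80)),box((-9,-9,-30),(9,9,0)),box((-4,-4,-52),(4,4,-30))]
import sys
o=robot.get_obs();tp=o['tool_pos'];q=o['orientation'];Rt=R.from_quat(q).as_matrix()
p,M=inseat(tp,q);print('tcp in seat',p.round(1),M.round(3).tolist(),o['force'])
Rs=R.from_euler('z',S[2]).as_matrix()@RY
spot=Rs@[23.3,-.2,22]+[S[0],S[1],90];tip=tp+Rt@[0,0,80.3]
out=[]
for c in('scene','side'):
    im=robot.capture(c); u=proj(spot[None],c)[0].astype(int)
    for n in('meter','tip','spot'): print(c,n,[(inseat(d['centre']).round(1),round(d['conf'],2)) for d in robot.mark_of(n,c) if np.linalg.norm(np.array(d['centre'])-spot)<150])
    x,y=u[0]-40,u[1]-55
    k=cv2.resize(im[y:y+80,x:x+80],(400,400),interpolation=cv2.INTER_CUBIC)
    for P,col in((spot,(0,255,255)),(tip,(0,255,0))):
        v=((proj(P[None],c)[0]-[x,y]+.5)*5).astype(int);cv2.drawMarker(k,tuple(map(int,v)),col,1,14,1)
    out.append(k)
save(sys.argv[1],np.hstack(out))
E
python3 look.py h1.png
```

```text
clock: 16.08
tool_pos: [496.7, -167.8, 266.6]
orientation: [0.986, -0.168, -0.0, 0.001]
force: [-0.7, -0.7, -0.9]
grip_width: 23.2
grip_force: 59.3
clock: 16.58
tool_pos: [519.0, -68.5, 267.4]
orientation: [0.971, -0.167, 0.171, 0.03]
force: [0.2, -0.7, -1.3]
grip_width: 23.2
grip_force: 59.3
clock: 16.83
tool_pos: [519.8, -42.7, 267.2]
orientation: [0.97, -0.168, 0.171, 0.03]
force: [-0.3, -0.6, -1.7]
grip_width: 23.5
grip_force: 59.3
clock: 17.33
tool_pos: [536.4, -48.7, 218.7]
orientation: [0.97, -0.168, 0.172, 0.03]
force: [-0.1, 0.9, -0.8]
grip_width: 23.2
grip_force: 59.3
tcp in seat [ 24.5  -0.8 128.1] [[1.0, -0.004, 0.001], [-0.004, -1.0, -0.001], [0.001, 0.001, -1.0]] [-0.0620948   0.89769934 -0.78454326]
scene meter [(array([29.6,  1.6, 98.4]), 0.74)]
scene tip []
scene spot [(array([27.8,  0.9, 23.4]), 0.57)]
side meter [(array([24.1,  1.2, 96.9]), 0.48)]
side tip []
side spot [(array([23.4, -0.7, 27.5]), 0.74)]
```

View pics/h1.png

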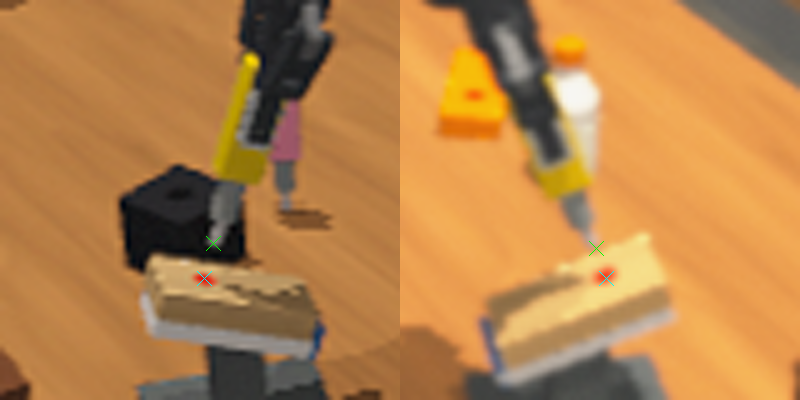

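In both views the tip (cross at (213,243) left, (596,248) right) stands over the red spot at (205,280) left and (606,277) right, and the meter looks square to the face. I'll descend gently.

```bash
python3 -m inch '0.02 -0.005 -0.08 0 0 0;0.04 -0.012 -0.14 0 0 0;0.062 -0.02 -0.21 0 0 0;0.062 -0.02 -0.21 0 0 0;0.062 -0.02 -0.21 0 0 0' && python3 -m inch '0.006 -0.002 -0.019 0 0 0;0.006 -0.002 -0.019 0 0 0;0.006 -0.002 -0.019 0 0 0' && python3 -m inch '0.006 -0.002 -0.019 0 0 0;0.006 -0.002 -0.019 0 0 0;0.006 -0.002 -0.019 0 0 0' && python3 -m inch '0.006 -0.002 -0.019 0 0 0;0.006 -0.002 -0.019 0 0 0;0.006 -0.002 -0.019 0 0 0' 
cat > fz.py <<'E'
from h import *
F=[];P=[]
Rs=R.from_euler('z',S[2]).as_matrix()@RY
for i in range(6):
    robot.capture('side');o=robot.get_obs();F.append(o['force']@Rs);P.append(inseat(o['tool_pos']))
print(np.mean(F,0).round(2),np.std(F,0).round(2),np.mean(P,0).round(2))
E
python3 fz.py
```

```text
clock: 18.15
tool_pos: [541.8, -50.3, 195.5]
orientation: [0.97, -0.168, 0.171, 0.03]
force: [-0.3, 0.1, -1.8]
grip_width: 23.5
grip_force: 59.3
clock: 18.4
tool_pos: [542.8, -50.3, 194.7]
orientation: [0.97, -0.168, 0.171, 0.03]
force: [-0.8, -0.8, -1.3]
grip_width: 23.1
grip_force: 59.3
clock: 18.65
tool_pos: [543.5, -50.4, 192.9]
orientation: [0.97, -0.168, 0.172, 0.03]
force: [0.3, 0.3, 0.8]
grip_width: 23.3
grip_force: 59.6
clock: 18.9
tool_pos: [544.1, -50.6, 190.9]
orientation: [0.97, -0.168, 0.172, 0.03]
force: [-0.0, 0.5, 1.2]
grip_width: 23.0
grip_force: 59.7
[ 0.72 -0.39  1.  ] [0.4  0.32 0.23] [ 2.237e+01 -7.000e-02  9.928e+01]
```

Net load is about 2 N at 3 mm in, which agrees with the geometry. I'll press 4 mm more.

```bash
python3 -m inch '0.006 -0.002 -0.019 0 0 0;0.006 -0.002 -0.019 0 0 0;0.012 -0.004 -0.038 0 0 0;0.012 -0.004 -0.038 0 0 0;0.012 -0.004 -0.038 0 0 0;0.012 -0.004 -0.038 0 0 0;0.012 -0.004 -0.038 0 0 0;0.012 -0.004 -0.038 0 0 0'; python3 fz.py; python3 look.py h2.png
```

```text
clock: 19.87
tool_pos: [545.2, -51.0, 187.1]
orientation: [0.97, -0.168, 0.172, 0.03]
force: [0.1, -0.1, 2.9]
grip_width: 23.6
grip_force: 59.9
[ 1.32 -0.39  2.31] [0.59 0.48 0.6 ] [ 2.221e+01 -5.000e-02  9.527e+01]
tcp in seat [22.2 -0.1 95.3] [[1.0, -0.003, 0.0], [-0.003, -1.0, -0.001], [0.0, 0.001, -1.0]] [-0.10592287 -1.29904836  1.69292253]
scene meter [(array([26.8,  4.3, 66.9]), 0.53)]
scene tip []
scene spot [(array([28.3, -1.7, 23.9]), 0.81)]
side meter [(array([22.2, -0.6, 66.8]), 0.54)]
side tip []
side spot [(array([22.8,  0.5, 25.3]), 0.84)]
```

View pics/h2.png

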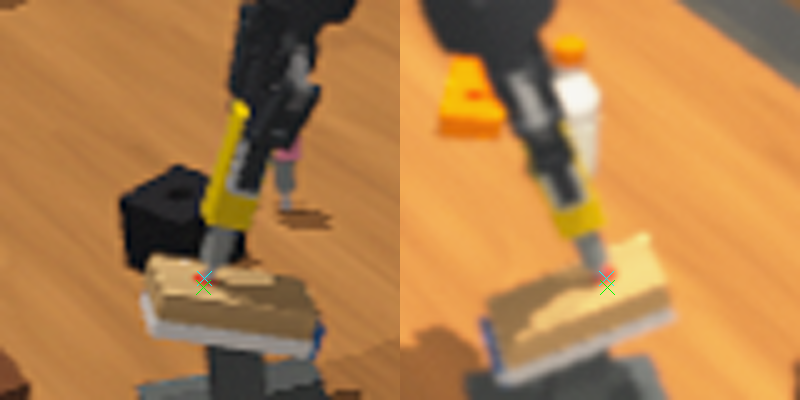

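The tip sits on the red spot in both views, at (205,278) left and (606,277) right. The board hasn't moved and the net push is about 3.3 N. Handing in.

```bash
python3 -c "
from plant import robot
print(robot.sign_off(), robot.get_obs()['clock'])"
```

```text
the job is handed in; nothing more can be done
the job is handed in; nothing more can be done
```

I handed the job in with the cedar board flat on the rest near the lip (about 1 mm off it, by image fit) and the yellow meter held square on the red spot, tip pushed in about 6–7 mm at roughly 3.3 N; the hand-in gave no verdict.

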